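# Hold the magnifier over the painted sherd

### The arm

A 6-joint arm with a two-finger parallel gripper is mounted at the origin on the work surface. World frame = base frame: x ahead of the robot, y to its left, z up, the work surface at z = 0. Lengths are in mm, angles in rad, forces in N, time in s.
With the tool pointing down it reaches from about 400 to 925 mm from the base axis. Payload 12.5 kg.
Tool frame: the origin (TCP) lies at the very end of the fingers, on their centre line; the grasp point (between the pads) lies 19 mm behind it (env.grasp_offset is the distance from the TCP to the grasp point, in mm); z points along the fingers, y is the direction in which the jaws open and shut (so a half turn about z gives the same grasp; the last joint's range is limited). The gripper opens to 95 mm and grips with 3 to 60 N. Pads are 20 mm wide; open, the fingers measure 119 mm over their backs; the gripper's body (75 mm by 180 mm) begins 59 mm behind the grasp point.
Start: joints at [1.2, 0.491, 1.559, -0, 1.092, -0.106], TCP at [163.555, 603.238, 214.661] pointing down, gripper open.
Joint ranges: [-3.1, 3.1], [-0.84, 2.19], [0.05, 2.79], [-1.13, 4.28], [0.06, 2.93], [-2.69, 2.69]. Speed limits (rad/s): [2.22, 2.22, 2.79, 3.14, 3.14, 3.14].

### API

Orientations are given as [roll, pitch, yaw] about the fixed x, y, z axes, in that order (R = Rz(yaw) Ry(pitch) Rx(roll)).
In Python, from cell import env gives the robot as it stands. The module is installed in compiled form; this text tells all that it offers.
- The arm moves only by the shell command python3 -m pendant 'ROWS'. ROWS is JSON, one flat list of numbers, 5 for each row, row after row: the shift along the tool's x, y, z as a fraction of full scale, then the turn about the tool's z as a fraction of full scale, then the gripper's target within -1 to 1 (shut at 1, half-way at 0, fully open at -1). In form: [x, y, z, turn, grip, x, y, z, turn, grip, ...]. A call has 1 to 10 rows; each row shifts and turns the commanded pose from where the row before left it, along the tool's axes as they then stand; what a row does not reach is not made up. Full scale, the value 1, is 0.4 m for a shift and 180 degrees for a turn. A row lasts 1/8 s, in which the tool goes at most 62.5 mm and 10.7 degrees, less where a joint would pass 70% of its speed; a pose out of reach is approached as far as the arm can. A call with a number of a shift or a turn outside -1 to 1 is refused whole. A call with a gripper value outside its range is refused whole. The fingers move at their own pace and stop on an object; the grip force is fixed at half the most. Time passes only in rows, so rows that do not move let the fingers close. It gives the time, the measured TCP pose, the force and the opening at its end, in the units of the state.
- env.state(): the state, without advancing time (a new reading comes with each control period).
- env.read_camera(name): name is "scene" or "side" or "wrist"; returns the picture (384x512x3 uint8, red, green, blue); there is no depth.
- env.camera_model(name): a dict with "fx", "fy", "cx", "cy" (pixels), "view" (4x4, takes a point from world to camera coordinates); the wrist camera has in their place "tool_from_camera" (4x4, takes a point from camera to tool coordinates, whose origin is the TCP and whose axes are the flange's). Camera axes: x right, y down, z forward; pixel columns grow to the right and rows downward; lengths in mm; the calibration is good to about 2 mm. A picture is of the moment at which its call begins: read the wrist's pose just before it. camera_model takes no time and is no camera call.
- env.job_done(): hands the job in, once; it reports no verdict.
Trained networks look in the newest picture that a camera, given by its name, has taken for a name from the list of things; names that differ only in an ending like _2 or _b are one class to them, and where a whole thing is asked for, a point or a joint stands for the part that bears it (a point fixed in the world has none). Each returns a list of dicts, best first, with "confidence" (0 to 1); they miss things now and then, are a little off and sometimes report something else, mostly with a low value. They report only what shows in the picture. A call takes as long as a camera call. They do not tell look-alikes from the thing itself.
- env.masks_of(thing, camera): "region" (384x512 bool, what is visible of it).
- env.landmark_of(thing, camera): "xyz" ([x, y, z] in mm, in world coordinates, good to about 4 mm: a listed point, or the origin of a listed thing).
The state is a dict: "t": time; "joints": joint angles; "qvel": joint speeds; "tau": joint torques, N m; "eef_pos": TCP position; "tcp_rot": TCP orientation; "ft_force": force on the tool from outside, world axes, zero at the start; "moment": the same for the moment, N m; "opening": opening from 0.0 (shut) to 1.0 (fully open).
Only numpy, scipy, OpenCV 4.12 (cv2) and the standard library are available. Lean on these libraries where they do the work, as an engineer would, in place of code of your own. Each camera call takes 0.05 s, during which the arm holds its last target.

### The job

Draw the red-handled magnifier out of its slanting stand, then hold its lens level over the middle of the painted potsherd (the one with the dark and white stripes), about 10 cm above the table, for a close look. Finish while still holding it there, still and touching nothing but the gripper; leave both sherds, the pot handle and the scale bar where they lie.

Things in the scene. Friction and masses are not known exactly. Their poses are not given: they have to be found in the camera images.
- stand: Fixed magnifier stand: wooden foot 120 x 90 x 18 mm with a black square sleeve that rises at 45 degrees towards the stand's own +x (the sleeve's inner floor lies 45 mm towards -x and 52 mm up from the origin; inside 18 x 18 mm, 45 mm deep along its slope, walls 4 mm). Origin: centre of the foot's underside, on the table.
- stand_mouth (a point): Centre of the open upper end of the stand's sleeve, 84 mm above the table. Axes as the stand's.
- magnifier: Hand magnifier, loose, 90 to 180 g, standing butt down in the sleeve, lens up. Origin: centre of the handle's butt. x axis: along the handle to the lens (rises at 42 to 45 degrees at the start, as 1 mm of play each side lets it sag); z axis: normal to the lens (at the start up and back, away from the stand's +x). Red square handle 16 x 16 mm (along y, z), 106 mm long, then a thin neck.
- magnifier_grip (a point): Point on the handle's centre line 80 mm from the butt, about 105 mm above the table; at the start 35 mm outside the sleeve's mouth and 31 mm from the lens rim: the middle of the handle's free part, good to grip across its 16 mm width (along y). Axes as the magnifier's.
- magnifier_lens (a point): Centre of the round lens, outside diameter 78 mm and 10 mm thick with its dark rim; 150 mm from the handle's butt, 70 mm beyond magnifier_grip. Axes as the magnifier's (z normal to the lens).
- painted_sherd: Loose terracotta potsherd, about 74 x 70 mm, 15 mm high, curved, lying hollow side down, with two black stripes and a white one between them. Origin: centre of its underside, on the table.
- painted_sherd_top (a point): Middle of the painted sherd's upper face, about 15 mm above the table.
- plain_sherd: Loose buff-coloured potsherd without stripes, about 70 x 70 mm, 15 mm high; to be left alone. Origin: centre of its underside.
- pot_handle: Loose broken terracotta pot handle, 71 x 38 x 22 mm, lying down; to be left alone. Origin: centre of the longer part's underside.
- scale_bar: Loose black-and-white photo scale bar, 24 x 120 x 8 mm (x, y, z); to be left alone. Origin: centre of its underside.
Mind the look-alikes: they are no part of the job. What is shaped like the painted_sherd but purple is not meant.

How it is judged (in metres and radians):
On the way:
1. the magnifier is gripped and its handle is drawn clear of the sleeve (distance between magnifier_grip and stand_mouth above 0.085 m and contact force between magnifier and the fingers above 1 N and contact force between magnifier and stand below 0.05 N), for 0.1 s.
At the end, for the whole second after the job is handed in: Gripper holds the magnifier still (<20 mm/s): lens centre within 25 mm sideways of the painted sherd's middle, 70-140 mm above the table, level within 0.2 rad (either face up), touching neither the stand nor any loose thing; the four other loose things within 15 mm of where they lay (horizontal distance between magnifier_lens and painted_sherd_top below 0.025 m and height (world z) of magnifier_lens between 0.07 and 0.14 m and (angle between magnifier_lens's own z axis and vertical below 0.2 rad or angle between magnifier_lens's own z axis and vertical above 2.94 rad) and linear speed of magnifier below 0.02 m/s and contact force between magnifier and the fingers above 1 N and contact force between magnifier and stand below 0.05 N and contact force between magnifier and painted_sherd below 0.05 N and contact force between magnifier and plain_sherd below 0.05 N and contact force between magnifier and pot_handle below 0.05 N and contact force between magnifier and scale_bar below 0.05 N and distance of each of painted_sherd, plain_sherd, pot_handle, scale_bar from where it was at the start of the episode below 0.015 m); the arm keeps its last pose, push and grip.
It fails at once if a sherd, the pot handle or the scale bar is shifted by more than 15 mm (distance of any of painted_sherd, plain_sherd, pot_handle, scale_bar from where it was at the start of the episode above 0.015 m).
It also fails if it takes over 38 s, if anything falls off the work surface, if the arm or the gripper's body presses on something with over 40 N, if the wrist force passes 120 N, or if a joint passes its speed limit or range.

## Working session

There is one attempt and no reset: what is moved stays moved. The work goes in short steps, Python scripts to look and compute and a shell command to move; the robot and the scene stay as the last step left them, time stands still between calls to the robot, and variables do not carry over. Pictures are saved under pics/ and viewed, and the job is handed in when it is done.

```bash
mkdir -p pics; ls; cat > h.py <<'E'
from cell import env
import numpy as np, cv2
def save(n,cam):
    im=env.read_camera(cam); cv2.imwrite(f'pics/{n}.png',cv2.cvtColor(im,cv2.COLOR_RGB2BGR)); return im
E
python3 - <<'E'
from h import *
np.set_printoptions(precision=3,suppress=True)
print(env.state())
for c in ['scene','side']:
    save(c+'0',c)
    for t in ['stand','stand_mouth','magnifier','magnifier_grip','magnifier_lens','painted_sherd_top','plain_sherd','pot_handle','scale_bar']:
        print(c,t,[(np.round(d['xyz']).tolist(),round(d['confidence'],2)) for d in env.landmark_of(t,c)])
E
```

```text
pics
{'t': 0.0, 'joints': array([ 1.2  ,  0.492,  1.559, -0.   ,  1.092, -0.106]), 'qvel': array([-0.001,  0.001, -0.001,  0.   ,  0.001, -0.001]), 'tau': array([ -0.005, -61.264, -25.818,   0.069,   0.048,  -0.   ]), 'eef_pos': array([163.456, 602.975, 214.062]), 'tcp_rot': array([-3.14 , -0.   ,  2.877]), 'ft_force': array([-0.417, -1.168,  1.299]), 'moment': array([-0.026, -0.037,  0.005]), 'opening': 1.002358694785961}
scene stand [([529.0, -254.0, -3.0], 0.71)]
scene stand_mouth [([521.0, -252.0, 82.0], 0.89)]
scene magnifier []
scene magnifier_grip [([549.0, -249.0, 108.0], 0.93)]
scene magnifier_lens [([596.0, -235.0, 151.0], 0.64)]
scene painted_sherd_top [([583.0, 229.0, 15.0], 0.8), ([704.0, 214.0, 18.0], 0.61), ([525.0, -254.0, 83.0], 0.58), ([588.0, 353.0, 14.0], 0.53)]
scene plain_sherd [([534.0, 11.0, -2.0], 0.87)]
scene pot_handle [([387.0, 123.0, 2.0], 0.59)]
scene scale_bar [([355.0, -126.0, 1.0], 0.83)]
side stand [([535.0, -253.0, -4.0], 0.68)]
side stand_mouth [([521.0, -254.0, 81.0], 0.82)]
side magnifier []
side magnifier_grip [([545.0, -250.0, 108.0], 0.55)]
side magnifier_lens [([596.0, -234.0, 155.0], 0.75)]
side painted_sherd_top [([703.0, 212.0, 17.0], 0.94), ([581.0, 350.0, 12.0], 0.84), ([580.0, 227.0, 10.0], 0.74)]
side plain_sherd [([528.0, 9.0, -4.0], 0.64)]
side pot_handle [([393.0, 126.0, 2.0], 0.87), ([586.0, 228.0, -4.0], 0.47), ([359.0, -127.0, 3.0], 0.43)]
side scale_bar []
```

View pics/scene0.png

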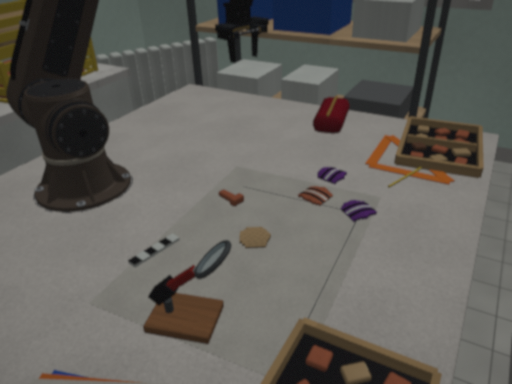

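View pics/side0.png

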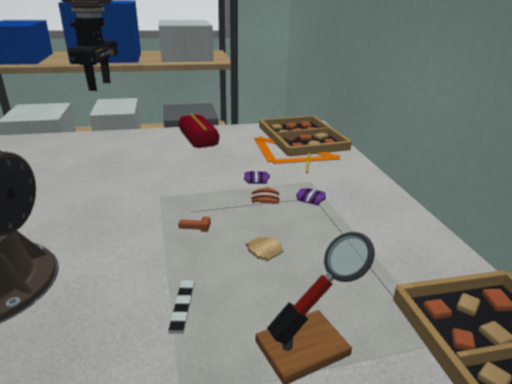

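```bash
python3 - <<'E'
from h import *
for c in ['scene','side']:
    m=env.camera_model(c); V=np.array(m['view'])
    for n,p in dict(A=(582,228,15),B=(704,213,15),C=(585,352,15),lens=(596,-235,153),grip=(547,-250,108),mouth=(521,-253,84)).items():
        q=V@np.r_[p,1]; print(c,n,np.round([m['fx']*q[0]/q[2]+m['cx'],m['fy']*q[1]/q[2]+m['cy']]))
print(env.camera_model('wrist'))
im=cv2.imread('pics/scene0.png'); m=env.camera_model('scene');V=np.array(m['view'])
out=[]
for p in [(582,228,15),(704,213,15),(585,352,15)]:
    q=V@np.r_[p,1];u=int(m['fx']*q[0]/q[2]+m['cx']);v=int(m['fy']*q[1]/q[2]+m['cy'])
    out.append(cv2.resize(cv2.copyMakeBorder(im,40,40,40,40,0)[v:v+80,u:u+80],(260,260),interpolation=2))
cv2.imwrite('pics/crop0.png',np.hstack(out))
E
```

```text
scene A [313. 192.]
scene B [358. 207.]
scene C [332. 171.]
scene lens [212. 259.]
scene grip [185. 276.]
scene mouth [173. 283.]
side A [264. 193.]
side B [311. 192.]
side C [256. 173.]
side lens [348. 256.]
side grip [317. 291.]
side mouth [299. 308.]
{'fx': 289.74274247710076, 'fy': 289.74274247710076, 'cx': 255.14476702331223, 'cy': 194.99379826351807, 'tool_from_camera': array([[ 6.44211362e-04, -9.65252382e-01, -2.61318627e-01,
         7.30876949e+01],
       [ 9.99999566e-01,  4.46009272e-04,  8.17773967e-04,
        -4.34091073e-01],
       [-6.72807739e-04, -2.61319041e-01,  9.65252250e-01,
        -1.70469644e+02],
       [ 0.00000000e+00,  0.00000000e+00,  0.00000000e+00,
         1.00000000e+00]])}
```

View pics/crop0.png

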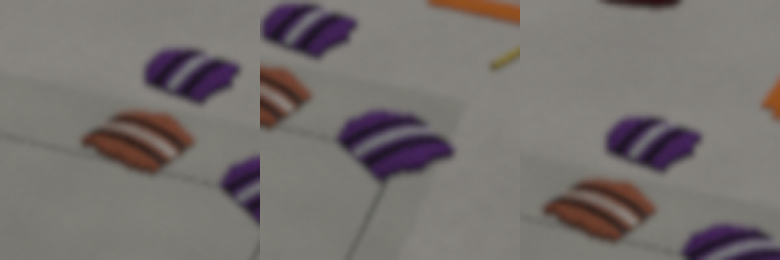

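The target is the terracotta sherd with dark and white stripes, at scene pixel (313,192), side (264,193) and world (582,228). The two purple look-alikes are at scene (358,207) and (332,174), and the crop confirms this. The plain sherd is at (255,237). There is only one magnifier, with its handle at scene (185,276).

The tool can't tilt, so I'll level the magnifier by pressing its butt on something while gripped. First I'll move above the handle.

```bash
cat >> h.py <<'E'
def plan(wps, final_rows_sep=True):
    """wps: list of (dx,dy,dz world mm, dyaw rad, n). prints rows; shift in pre-turn frame"""
    yaw=env.state()['tcp_rot'][2]
    for dx,dy,dz,dw,n in wps:
        for i in range(n):
            c,s=np.cos(yaw),np.sin(yaw)
            x=(c*dx+s*dy)/n; y=(s*dx-c*dy)/n
            print([round(v,3) for v in (x/400,y/400,-dz/400/n,-dw/n/np.pi)])
            yaw+=dw/n
def st():
    s=env.state(); print(round(s['t'],2),np.round(s['eef_pos'],1),np.round(s['tcp_rot'],3),np.round(s['ft_force'],1),round(s['opening'],3),np.round(s['joints'],2))
E
python3 - <<'E'
from h import *
plan([(437,-503,20,0,11),(-53,-350,0,-2.63,15)])
E
```

```text
[np.float64(-0.126), np.float64(-0.084), -0.005, 0.0]
[np.float64(-0.126), np.float64(-0.084), -0.005, 0.0]
[np.float64(-0.126), np.float64(-0.084), -0.005, 0.0]
[np.float64(-0.126), np.float64(-0.084), -0.005, 0.0]
[np.float64(-0.126), np.float64(-0.084), -0.005, 0.0]
[np.float64(-0.126), np.float64(-0.084), -0.005, 0.0]
[np.float64(-0.126), np.float64(-0.084), -0.005, 0.0]
[np.float64(-0.126), np.float64(-0.084), -0.005, 0.0]
[np.float64(-0.126), np.float64(-0.084), -0.005, 0.0]
[np.float64(-0.126), np.float64(-0.084), -0.005, 0.0]
[np.float64(-0.126), np.float64(-0.084), -0.005, 0.0]
[np.float64(-0.007), np.float64(-0.059), 0.0, 0.056]
[np.float64(-0.017), np.float64(-0.057), 0.0, 0.056]
[np.float64(-0.026), np.float64(-0.053), 0.0, 0.056]
[np.float64(-0.035), np.float64(-0.047), 0.0, 0.056]
[np.float64(-0.043), np.float64(-0.04), 0.0, 0.056]
[np.float64(-0.049), np.float64(-0.032), 0.0, 0.056]
[np.float64(-0.054), np.float64(-0.023), 0.0, 0.056]
[np.float64(-0.057), np.float64(-0.013), 0.0, 0.056]
[np.float64(-0.059), np.float64(-0.003), 0.0, 0.056]
[np.float64(-0.059), np.float64(0.007), 0.0, 0.056]
[np.float64(-0.056), np.float64(0.017), 0.0, 0.056]
[np.float64(-0.053), np.float64(0.027), 0.0, 0.056]
[np.float64(-0.047), np.float64(0.036), 0.0, 0.056]
[np.float64(-0.04), np.float64(0.043), 0.0, 0.056]
[np.float64(-0.032), np.float64(0.05), 0.0, 0.056]
```

```bash
python3 -m pendant '[-0.126,-0.084,-0.005,0,-1,-0.126,-0.084,-0.005,0,-1,-0.126,-0.084,-0.005,0,-1,-0.126,-0.084,-0.005,0,-1,-0.126,-0.084,-0.005,0,-1,-0.126,-0.084,-0.005,0,-1,-0.126,-0.084,-0.005,0,-1,-0.126,-0.084,-0.005,0,-1,-0.126,-0.084,-0.005,0,-1,-0.126,-0.084,-0.005,0,-1]' | tail -5
python3 -m pendant '[-0.126,-0.084,-0.005,0,-1,-0.007,-0.059,0,0.056,-1,-0.017,-0.057,0,0.056,-1,-0.026,-0.053,0,0.056,-1,-0.035,-0.047,0,0.056,-1,-0.043,-0.04,0,0.056,-1,-0.049,-0.032,0,0.056,-1,-0.054,-0.023,0,0.056,-1,-0.057,-0.013,0,0.056,-1,-0.059,-0.003,0,0.056,-1]' | tail -5
python3 -c "
from h import *
st()"
```

```text
t: 2.25
eef_pos: [563.2, 145.3, 234.9]
tcp_rot: [3.141, 0.0, 2.877]
ft_force: [0.4, 0.1, 0.9]
opening: 1.0
t: 3.5
eef_pos: [569.7, -108.9, 236.7]
tcp_rot: [3.141, -0.0, 1.288]
ft_force: [0.7, 0.3, 0.3]
opening: 1.004
3.5 [ 569.7 -108.9  236.7] [ 3.141 -0.     1.288] [0.7 0.3 0.3] 1.004 [-0.3   0.41  1.64  0.    1.09 -0.02]
```

```bash
python3 -m pendant '[-0.059,0.007,0,0.056,-1,-0.056,0.017,0,0.056,-1,-0.053,0.027,0,0.056,-1,-0.047,0.036,0,0.056,-1,-0.04,0.043,0,0.056,-1,-0.032,0.05,0,0.056,-1,0,0,0,0,-1,0,0,0,0,-1]' | tail -5
cat >> h.py <<'E'
from scipy.spatial.transform import Rotation as R
def wcam(s=None):
    s=s or env.state(); m=env.camera_model('wrist'); T=np.eye(4)
    T[:3,:3]=R.from_euler('xyz',s['tcp_rot']).as_matrix(); T[:3,3]=s['eef_pos']
    return m,T@np.array(m['tool_from_camera'])
def ray(u,v,h,s=None):
    m,T=wcam(s); d=T[:3,:3]@np.array([(u-m['cx'])/m['fx'],(v-m['cy'])/m['fy'],1]); return T[:3,3]+d*(h-T[2,3])/d[2]
E
python3 - <<'E'
from h import *
st(); save('w1','wrist')
for t in ['stand','stand_mouth','magnifier','magnifier_grip','magnifier_lens']:
        print(t,[(np.round(d['xyz'],1).tolist(),round(d['confidence'],2)) for d in env.landmark_of(t,'wrist')])
E
```

```text
t: 4.5
eef_pos: [547.7, -247.8, 236.6]
tcp_rot: [-3.141, 0.0, 0.241]
ft_force: [0.7, -0.3, 0.5]
opening: 1.001
4.5 [ 547.7 -247.8  236.6] [-3.141  0.     0.241] [ 0.7 -0.3  0.5] 1.001 [-0.53  0.44  1.59  0.    1.11  0.79]
stand [([530.3, -257.7, -0.5], 0.82)]
stand_mouth [([518.0, -252.8, 85.5], 0.79)]
magnifier [([493.8, -263.4, 57.9], 0.77)]
magnifier_grip [([542.6, -243.1, 103.8], 0.59)]
magnifier_lens [([595.0, -232.3, 153.6], 0.85)]
```

View pics/w1.png

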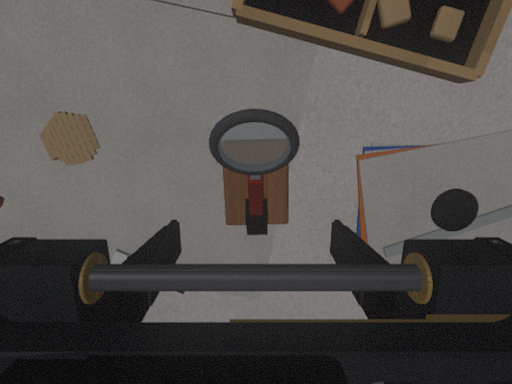

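Handle and lens lie on column ~255, so the jaws are aligned with the handle's plane. I'll descend and close.

```bash
python3 -m pendant '[-0.003,0,0.07,0,-1,0,0,0.07,0,-1,0,0,0.07,0,-1,0,0,0.07,0,-1,0,0,0.06,0,-1,0,0,0.026,0,-1,0,0,0,0,-1]' | tail -5
python3 - <<'E'
from h import *
save('w2','wrist');save('side2','side')
E
```

```text
t: 5.68
eef_pos: [546.5, -248.4, 90.0]
tcp_rot: [-3.141, 0.0, 0.238]
ft_force: [0.4, -0.4, 0.3]
opening: 1.001
```

View pics/w2.png

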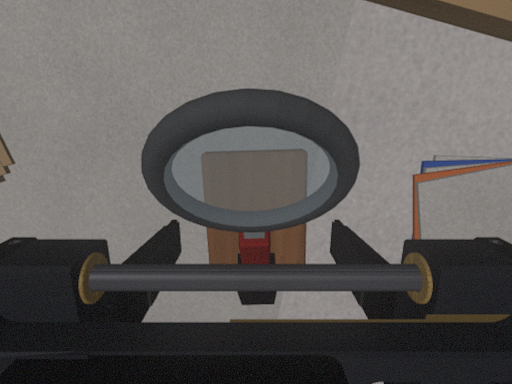

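View pics/side2.png

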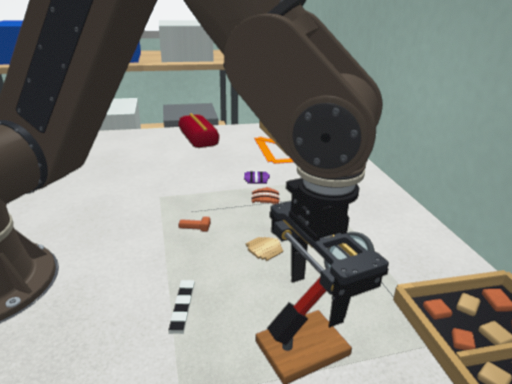

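The handle is between the fingers (column ~254), with a ~2° yaw offset. I'll trim the yaw and close.

```bash
python3 -m pendant '[0,0,0,-0.011,-1,0,0,0,0,1,0,0,0,0,1,0,0,0,0,1,0,0,0,0,1,0,0,0,0,1,0,0,0,0,1]' | tail -5
```

```text
t: 6.65
eef_pos: [546.5, -248.6, 90.2]
tcp_rot: [-3.141, 0.0, 0.272]
ft_force: [0.9, -0.3, -0.3]
opening: 0.426
```

```bash
python3 -m pendant '[0,0,0,0,1,0,0,0,0,1,0,0,0,0,1,0,0,0,0,1]' | tail -5
```

```text
t: 7.15
eef_pos: [546.5, -248.6, 90.2]
tcp_rot: [-3.142, 0.0, 0.272]
ft_force: [0.2, -0.5, -0.5]
opening: 0.168
```

```bash
python3 -m pendant '[0.007,0,-0.007,0,1,0.014,0,-0.014,0,1,0.014,0,-0.014,0,1,0.014,0,-0.014,0,1]' | tail -5
python3 -m pendant '[0.02,0,-0.02,0,1,0.02,0,-0.02,0,1,0.02,0,-0.02,0,1,0.02,0,-0.02,0,1,0,0,-0.03,0,1,0,0,0,0,1]' | tail -5
python3 - <<'E'
from h import *
save('side3','side');save('w3','wrist')
for t in ['magnifier','magnifier_grip','magnifier_lens']:
  for c in ['side','wrist']:
        print(t,c,[(np.round(d['xyz'],1).tolist(),round(d['confidence'],2)) for d in env.landmark_of(t,c)])
E
```

```text
t: 7.65
eef_pos: [566.0, -243.1, 110.4]
tcp_rot: [3.141, -0.0, 0.273]
ft_force: [-0.8, 0.8, -1.5]
opening: 0.169
t: 8.4
eef_pos: [596.5, -234.8, 154.9]
tcp_rot: [3.141, -0.001, 0.273]
ft_force: [0.7, 0.7, -1.2]
opening: 0.169
magnifier side [([538.1, -249.2, 121.4], 0.79)]
magnifier wrist [([539.9, -251.0, 119.7], 0.59)]
magnifier_grip side [([595.8, -236.9, 172.8], 0.82), ([585.7, 227.7, 0.1], 0.7)]
magnifier_grip wrist [([593.8, -233.3, 167.0], 0.69)]
magnifier_lens side [([584.7, 228.2, -2.8], 0.43)]
magnifier_lens wrist [([645.6, -219.8, 218.8], 0.57)]
```

View pics/side3.png

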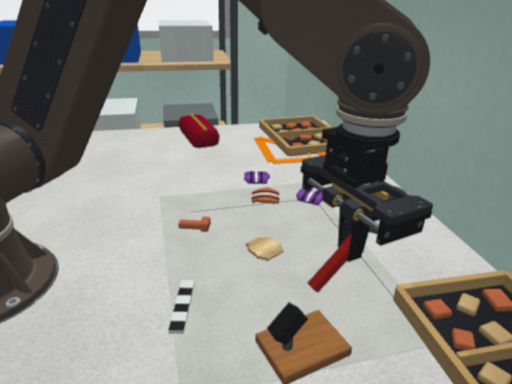

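View pics/w3.png

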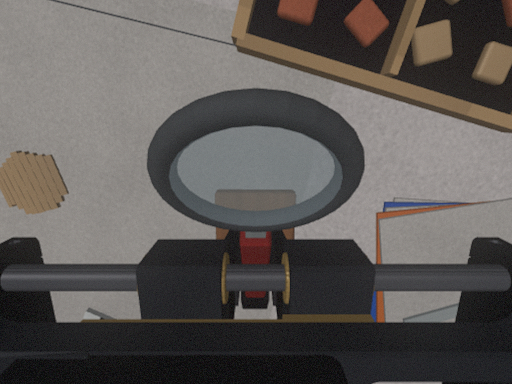

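Drawn clear, still at 45° in the grip. Before pressing the butt down onto the stand's foot (18 mm high, so it leaves finger clearance), I'll check that the specimen tray is out of the lens's way.

```bash
python3 - <<'E'
from h import *
st(); s=env.state()
for p in [(236,38),(240,5),(512,128)]:
    print(p,[np.round(ray(*p,h,s),0)[:2] for h in (0,35)])
for p in [(217,232),(294,232),(217,205),(294,205)]:
    print(p,np.round(ray(*p,18,s),0)[:2])
c,sn=np.cos(.272),np.sin(.272)
o=np.array([530.,-256])
for d in (30,60,110,180,219): print(d,o+d*np.array([c,sn]))
E
```

```text
8.8 [ 596.1 -234.7  153.6] [-3.141  0.     0.272] [ 0.2 -1.4 -1. ] 0.164 [-0.48  0.58  1.58  0.    0.98  0.82]
(236, 38) [array([ 736., -176.]), array([ 728., -180.])]
(240, 5) [array([ 765., -172.]), array([ 755., -177.])]
(512, 128) [array([ 731., -488.]), array([ 724., -459.])]
(217, 232) [ 534. -208.]
(294, 232) [ 557. -292.]
(217, 205) [ 565. -200.]
(294, 205) [ 588. -282.]
30 [ 558.89706519 -247.94024669]
60 [ 587.79413038 -239.88049338]
110 [ 635.95590569 -226.44757119]
180 [ 703.38239114 -207.64148013]
219 [ 740.94857588 -197.16380082]
```

The tray corner is too close along that line, so I'll turn 90° and press the butt on the foot with the lens over free table towards +y.

```bash
python3 - <<'E'
from h import *
plan([(-55,70,10,1.57,10)])
E
```

```text
[np.float64(-0.009), np.float64(-0.021), -0.003, -0.05]
[np.float64(-0.005), np.float64(-0.022), -0.003, -0.05]
[np.float64(-0.002), np.float64(-0.022), -0.003, -0.05]
[np.float64(0.002), np.float64(-0.022), -0.003, -0.05]
[np.float64(0.005), np.float64(-0.022), -0.003, -0.05]
[np.float64(0.008), np.float64(-0.021), -0.003, -0.05]
[np.float64(0.012), np.float64(-0.019), -0.003, -0.05]
[np.float64(0.014), np.float64(-0.017), -0.003, -0.05]
[np.float64(0.017), np.float64(-0.014), -0.003, -0.05]
[np.float64(0.019), np.float64(-0.012), -0.003, -0.05]
```

```bash
python3 -m pendant '[-0.009,-0.021,-0.003,-0.05,1,-0.005,-0.022,-0.003,-0.05,1,-0.002,-0.022,-0.003,-0.05,1,0.002,-0.022,-0.003,-0.05,1,0.005,-0.022,-0.003,-0.05,1,0.008,-0.021,-0.003,-0.05,1,0.012,-0.019,-0.003,-0.05,1,0.014,-0.017,-0.003,-0.05,1,0.017,-0.014,-0.003,-0.05,1,0.019,-0.012,-0.003,-0.05,1]' | tail -5
python3 -m pendant '[0,0,0.07,0,1,0,0,0.07,0,1,0,0,0.05,0,1,0,0,0,0,1]' | tail -5
python3 - <<'E'
from h import *
save('side4','side');save('scene4','scene')
a=cv2.imread('pics/side4.png')[130:384,200:456];b=cv2.imread('pics/scene4.png')[130:384,60:316]
cv2.imwrite('pics/c4.png',cv2.resize(np.hstack([a,b]),(800,397)))
E
```

```text
t: 10.05
eef_pos: [540.5, -164.3, 165.8]
tcp_rot: [3.142, -0.0, 1.848]
ft_force: [0.5, 0.9, -2.0]
opening: 0.166
t: 10.55
eef_pos: [540.2, -164.3, 88.7]
tcp_rot: [-3.14, -0.002, 1.843]
ft_force: [0.6, 0.0, -1.0]
opening: 0.166
```

View pics/c4.png

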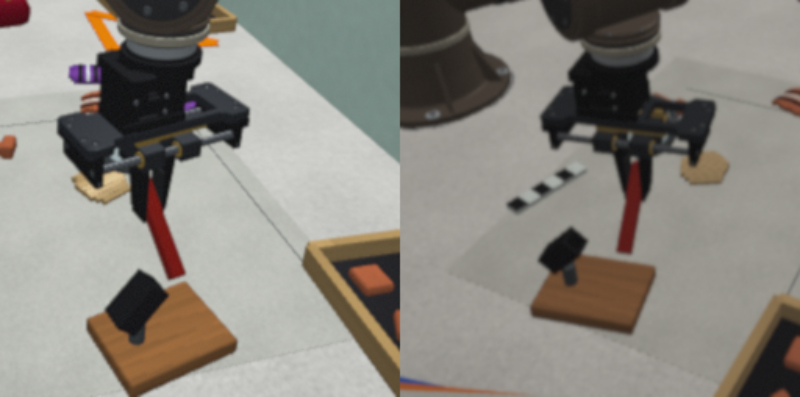

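```bash
python3 -m pendant '[0,0,0.03,0,1,0,0,0.02,0,1,0,0,0.02,0,1,0,0,0.015,0,1]' | tail -5
python3 -m pendant '[0,0,0.015,0,1,0,0,0.015,0,1]' | tail -5
python3 - <<'E'
from h import *
save('side5','side');save('scene5','scene')
a=cv2.imread('pics/side5.png')[130:384,200:456];b=cv2.imread('pics/scene5.png')[130:384,60:316]
cv2.imwrite('pics/c5.png',cv2.resize(np.hstack([a,b]),(800,397)))
E
```

```text
t: 11.15
eef_pos: [540.6, -163.8, 56.0]
tcp_rot: [-3.141, -0.001, 1.843]
ft_force: [-3.6, 9.6, 14.9]
opening: 0.163
t: 11.4
eef_pos: [540.9, -164.0, 44.1]
tcp_rot: [3.141, -0.0, 1.843]
ft_force: [-1.1, 4.9, 7.4]
opening: 0.163
```

View pics/c5.png

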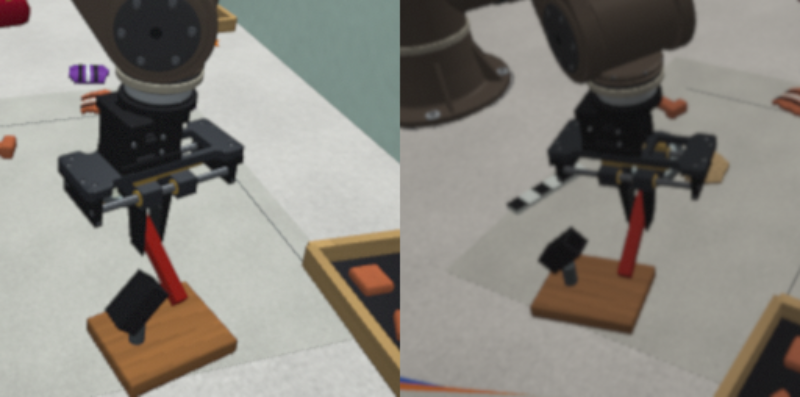

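```bash
python3 -m pendant '[0,0,0.015,0,1,0,0,0.015,0,1,0,0,0.015,0,1,0,0,0.015,0,1,0,0,0,0,1]' | tail -5
python3 - <<'E'
from h import *
save('side6','side');save('scene6','scene');save('w6','wrist')
a=cv2.imread('pics/side6.png')[130:384,200:456];b=cv2.imread('pics/scene6.png')[130:384,60:316]
cv2.imwrite('pics/c6.png',cv2.resize(np.hstack([a,b]),(800,397)))
E
```

```text
t: 12.12
eef_pos: [540.7, -164.6, 19.3]
tcp_rot: [-3.141, -0.0, 1.843]
ft_force: [-0.5, -0.1, 0.0]
opening: 0.167
```

View pics/c6.png

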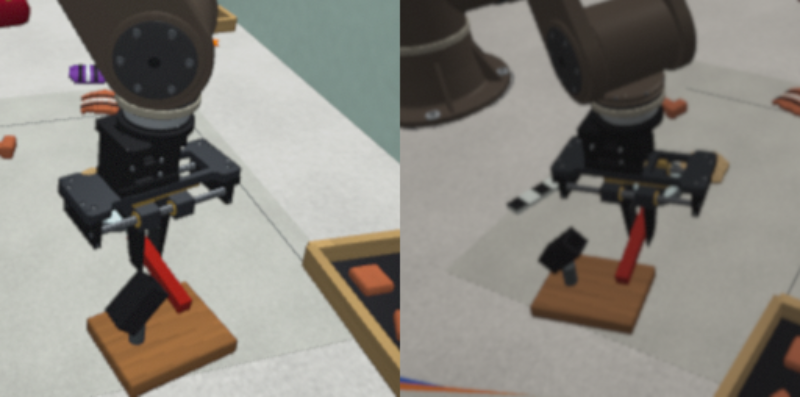

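View pics/w6.png

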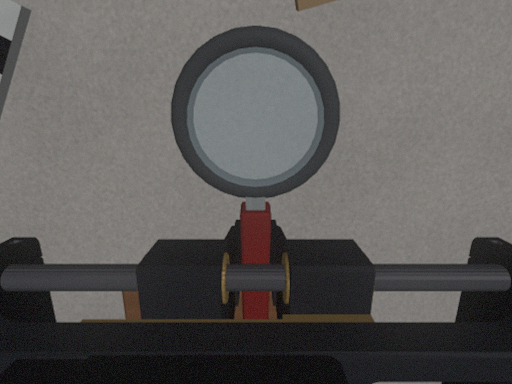

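```bash
cat >> h.py <<'E'
from scipy.optimize import least_squares
def tilt(png, verbose=True, thr=60):
    """fit lens: tool-frame lens centre (x,y,z) and pitch th from outer rim ellipse in wrist png"""
    im=cv2.imread(png); g=cv2.GaussianBlur(im,(3,3),0).max(2)
    m=(g<thr).astype(np.uint8); m[225:]=0
    n,l,s,c=cv2.connectedComponentsWithStats(m)
    # lens rim component: biggest whose bbox centred near col 255
    k=max(range(1,n),key=lambda i:s[i,4]*(abs(s[i,0]+s[i,2]/2-255)<20)*(s[i,2]>100))
    mk=(l==k).astype(np.uint8); cnt=max(cv2.findContours(mk,0,1)[0],key=len)
    hull=cv2.convexHull(cnt)[:,0]; cnt=cnt[:,0]
    cnt=cnt[cnt[:,1]<s[k,1]+0.85*s[k,3]]
    M=env.camera_model('wrist');Tc=np.linalg.inv(np.array(M['tool_from_camera']))
    t=np.linspace(0,2*np.pi,361)
    def proj(p):
        x,y,z,th=p; pts=[]
        e=np.array([np.cos(th),0,-np.sin(th)]); nn=np.array([np.sin(th),0,np.cos(th)]); C=np.array([x,y,z])
        for h in (-3.5,3.5):
            P=C+39*np.cos(t)[:,None]*e+39*np.sin(t)[:,None]*np.array([0,1,0])+h*nn
            q=P@Tc[:3,:3].T+Tc[:3,3]; pts.append(np.c_[M['fx']*q[:,0]/q[:,2]+M['cx'],M['fy']*q[:,1]/q[:,2]+M['cy']])
        return cv2.convexHull(np.vstack(pts).astype(np.float32))
    def res(p):
        H=proj(p); return np.array([cv2.pointPolygonTest(H,(float(a),float(b)),True) for a,b in cnt])
    out=[]
    # lens lies 70 mm from the grip (tool x ~0)
    for free in (True,False):
        f=(lambda p:res(p)) if free else (lambda p:np.r_[res(p),10*(p[0]-70*np.cos(p[3]))/3])
        for t0 in (0.,.4):
            r=least_squares(f,[68,0,-15-70*np.sin(t0),t0],diff_step=1e-3,loss='soft_l1'); out.append((r.cost,r.x))
            if verbose: print(free,t0,round(r.cost,1),np.round(r.x,3))
    print('bbox',s[k,:4],len(cnt))
    return out
E
python3 -c "
from h import *
tilt('pics/w6.png'); st()"
```

```text
True 0.0 1115.2 [ 7.1770e+01 -1.6320e+00 -2.0873e+01  2.0000e-03]
True 0.4 1114.7 [ 7.1629e+01 -1.6450e+00 -2.0857e+01  2.6000e-02]
False 0.0 1536.1 [ 7.1446e+01 -0.0000e+00 -2.2876e+01  1.0000e-02]
False 0.4 1536.1 [ 7.1512e+01 -0.0000e+00 -2.2961e+01  2.0000e-03]
bbox [172  27 166 170] 569
12.28 [ 540.7 -164.7   19.6] [-3.141 -0.     1.843] [ 0.1 -0.2 -0.9] 0.165 [-0.41  0.67  1.87  0.    0.6  -0.68]
```

```bash
python3 -m pendant '[0,0,0.01,0,1,0,0,0.008,0,1,0,0,0,0,1]' | tail -5
python3 - <<'E'
from h import *
save('w7','wrist');save('side7','side')
E
python3 - <<'E'
from h import *
tilt('pics/w7.png'); st()
im=cv2.imread('pics/side7.png')[200:340,250:400]; cv2.imwrite('pics/c7.png',cv2.resize(im,(640,597),interpolation=2))
E
```

```text
t: 12.65
eef_pos: [540.7, -164.5, 12.4]
tcp_rot: [-3.141, -0.0, 1.843]
ft_force: [-1.3, 1.9, 1.8]
opening: 0.168
True 0.0 3065.8 [ 7.0584e+01 -0.0000e+00 -8.0550e+00 -1.2000e-02]
True 0.4 2590.2 [71.312 -2.05  -7.822 15.71 ]
False 0.0 3067.8 [ 7.0538e+01 -0.0000e+00 -8.1820e+00 -2.0000e-03]
False 0.4 3059.9 [71.215 -2.065 -7.972 15.721]
bbox [175  31 153 164] 795
12.75 [ 540.8 -164.5   12.5] [-3.142 -0.     1.843] [-0.6  0.8  1.2] 0.168 [-0.41  0.68  1.87  0.    0.58 -0.68]
```

View pics/w7.png

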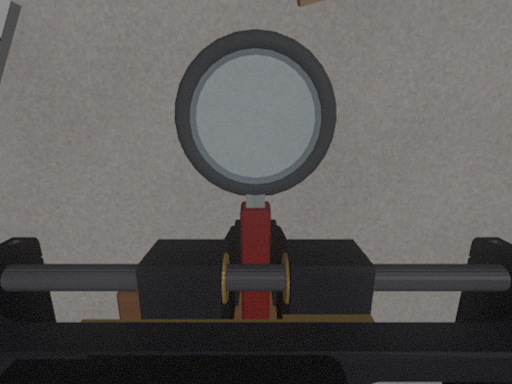

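View pics/c7.png

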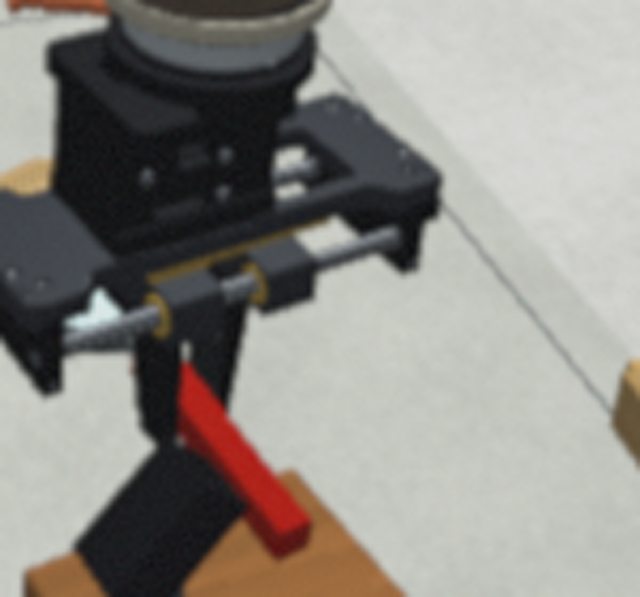

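```bash
python3 - <<'E'
from h import *
for p in ('w6','w7'):
  for thr in (75,90): print(p,thr); tilt(f'pics/{p}.png',thr=thr)
E
```

```text
w6 75
True 0.0 18.3 [ 7.3127e+01 -1.4000e-02 -2.6522e+01 -1.3700e-01]
True 0.4 18.3 [ 7.3127e+01 -1.5000e-02 -2.6522e+01 -1.3700e-01]
False 0.0 28.9 [ 7.2762e+01 -1.4000e-02 -2.6436e+01 -1.0100e-01]
False 0.4 23.3 [ 7.1233e+01 -1.5000e-02 -2.6523e+01  1.2100e-01]
bbox [172  26 167 172] 362
w6 90
True 0.0 16.7 [ 73.401  -0.    -27.414  -0.167]
True 0.4 16.7 [ 7.3402e+01  1.2000e-02 -2.7414e+01 -1.6700e-01]
False 0.0 29.6 [ 7.3166e+01  1.1000e-02 -2.7349e+01 -1.4600e-01]
False 0.4 29.6 [ 7.3167e+01  1.1000e-02 -2.7349e+01 -1.4600e-01]
bbox [171  26 169 172] 363
w7 75
True 0.0 15.8 [ 7.2580e+01 -3.4000e-02 -2.0459e+01 -8.5000e-02]
True 0.4 15.8 [ 7.1494e+01 -3.4000e-02 -2.0462e+01  7.3000e-02]
False 0.0 20.5 [ 7.1487e+01 -3.4000e-02 -2.0476e+01  7.3000e-02]
False 0.4 20.5 [ 7.1486e+01 -3.4000e-02 -2.0476e+01  7.3000e-02]
bbox [175  30 161 165] 347
w7 90
True 0.0 15.8 [ 7.2329e+01 -0.0000e+00 -2.1043e+01 -5.2000e-02]
True 0.4 15.8 [ 7.1674e+01  8.0000e-03 -2.1049e+01  4.3000e-02]
False 0.0 20.6 [ 7.1604e+01  8.0000e-03 -2.1076e+01  5.4000e-02]
False 0.4 20.6 [ 7.1594e+01  7.0000e-03 -2.1078e+01  5.6000e-02]
bbox [175  29 161 167] 349
```

The lens now fits at about +0.05 rad. The foot geometry gives the same figure (butt on foot, lens centre 33 mm up). I'll lift straight up and carry it over to the sherd.

```bash
python3 -m pendant '[0,0,-0.03,0,1,0,0,-0.06,0,1,0,0,-0.08,0,1,0,0,-0.06,0,1,0,0,-0.03,0,1]' | tail -5
python3 -m pendant '[0.04,0.02,0,0,1,0.074,0.036,0,0,1,0.08,0.04,0,0,1,0.09,0.044,0,0,1,0.09,0.044,0,0,1,0.09,0.044,0,0,1,0.09,0.044,0,0,1,0.08,0.04,0,0,1,0.064,0.031,0,0,1,0.04,0.02,0,0,1]' | tail -5
python3 -m pendant '[0,0,0.02,0,1,0,0,0.02,0,1,0,0,0,0,1,0,0,0,0,1]' | tail -5
python3 - <<'E'
from h import *
save('w8','wrist');save('side8','side');save('scene8','scene')
for c in ['wrist','side','scene']:
  for t in ['magnifier_lens','painted_sherd_top','plain_sherd','pot_handle','scale_bar']:
        print(t,c,[(np.round(d['xyz'],1).tolist(),round(d['confidence'],2)) for d in env.landmark_of(t,c)])
st()
tilt('pics/w8.png',thr=80)
E
```

```text
t: 13.38
eef_pos: [541.0, -164.7, 118.4]
tcp_rot: [3.14, 0.001, 1.843]
ft_force: [-0.2, 0.8, -0.7]
opening: 0.166
t: 14.62
eef_pos: [600.4, 160.9, 115.4]
tcp_rot: [-3.14, -0.0, 1.845]
ft_force: [0.9, 0.1, -1.8]
opening: 0.163
t: 15.12
eef_pos: [601.2, 158.2, 100.6]
tcp_rot: [-3.142, -0.0, 1.842]
ft_force: [-0.6, 0.1, -0.4]
opening: 0.161
magnifier_lens wrist [([582.5, 229.0, 124.4], 0.74)]
painted_sherd_top wrist [([706.2, 212.2, 15.5], 0.78)]
plain_sherd wrist []
pot_handle wrist [([389.5, 119.4, 1.6], 0.71)]
scale_bar wrist [([390.5, 124.1, -0.5], 0.67)]
magnifier_lens side [([584.3, 225.0, 126.3], 0.63)]
painted_sherd_top side [([583.2, 232.1, 12.4], 0.74), ([526.6, 8.5, -4.4], 0.73), ([583.8, 350.7, 12.3], 0.64), ([702.3, 209.5, 17.3], 0.54)]
plain_sherd side [([526.3, 10.2, -6.3], 0.86)]
pot_handle side [([392.2, 122.6, 0.3], 0.81)]
scale_bar side [([359.0, -126.3, 2.4], 0.81)]
magnifier_lens scene [([581.1, 227.5, 124.5], 0.94)]
painted_sherd_top scene [([582.8, 229.9, 15.5], 0.63), ([703.0, 214.2, 16.3], 0.57), ([587.9, 349.7, 15.7], 0.53)]
plain_sherd scene [([533.8, 9.3, -2.4], 0.65)]
pot_handle scene [([384.0, 123.4, 0.1], 0.55), ([581.2, 227.9, 15.8], 0.51)]
scale_bar scene [([357.9, -126.1, 2.6], 0.72)]
16.02 [601.2 158.9 100.6] [ 3.142 -0.     1.843] [ 0.6 -0.2 -1.8] 0.166 [ 0.15  0.61  1.68  0.    0.85 -0.12]
True 0.0 16.2 [ 7.1469e+01  1.0000e-03 -2.0742e+01  3.2140e+00]
True 0.4 16.2 [ 71.467  -0.    -20.746   0.073]
False 0.0 485.5 [ 71.316   0.    -20.827   3.246]
False 0.4 20.8 [ 71.461  -0.    -20.758   0.072]
bbox [175  30 161 165] 348
```

View pics/w8.png

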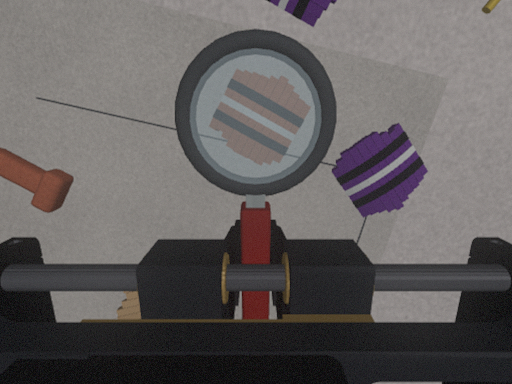

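View pics/side8.png

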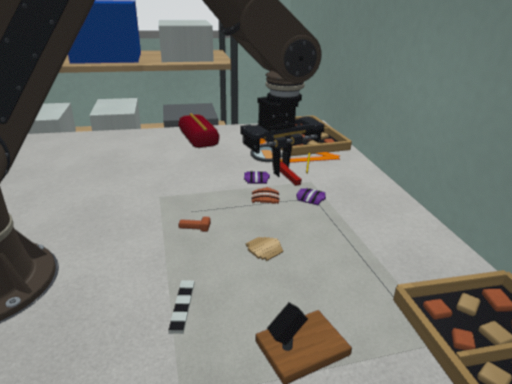

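View pics/scene8.png

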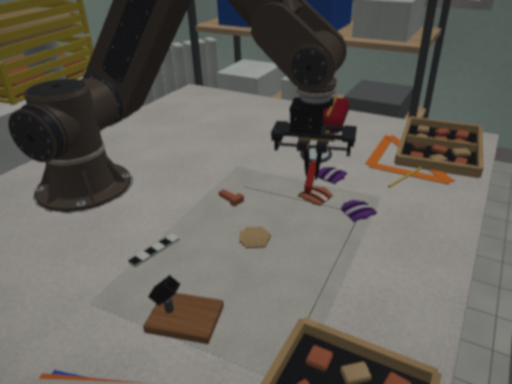

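```bash
python3 -m pendant '[0,0,0.02,0,1,0,0,0.02,0,1,0,0,0.01,0,1,0,0,0,0,1,0,0,0,0,1,0,0,0,0,1]' | tail -5
python3 - <<'E'
from h import *
s=env.state(); save('w9','wrist')
st()
o=tilt('pics/w9.png',thr=80)
m,T=wcam(s)
Rm=R.from_euler('xyz',s['tcp_rot']).as_matrix()
p=o[3][1]; print('lens',Rm@p[:3]+s['eef_pos'])
im=cv2.imread('pics/w9.png').astype(int); w=(im[:,:,2]-im[:,:,0]>14).astype(np.uint8); w[200:]=0; w[:,:170]=0;w[:,340:]=0;w[:20]=0
ys,xs=np.nonzero(w); print(len(xs),xs.min(),xs.max(),ys.min(),ys.max(),ray(xs.mean(),ys.mean(),10,s), 'bboxmid',ray((xs.min()+xs.max())/2,(ys.min()+ys.max())/2,10,s))
E
```

```text
t: 16.77
eef_pos: [601.3, 158.9, 80.9]
tcp_rot: [3.141, -0.0, 1.843]
ft_force: [-1.0, 0.9, -0.6]
opening: 0.168
16.82 [601.3 158.9  80.8] [ 3.141 -0.     1.843] [-1.  -0.5 -0.1] 0.168 [ 0.15  0.64  1.69  0.    0.81 -0.12]
True 0.0 17.5 [ 7.1916e+01 -0.0000e+00 -2.0601e+01 -1.0000e-03]
True 0.4 17.2 [ 7.1546e+01 -0.0000e+00 -2.0662e+01  6.1000e-02]
False 0.0 21.8 [ 7.1520e+01 -1.4000e-02 -2.0681e+01  6.4000e-02]
False 0.4 21.8 [ 7.1523e+01 -1.2000e-02 -2.0680e+01  6.4000e-02]
bbox [175  30 161 165] 348
lens [582.00575581 227.7634239  101.55690448]
3425 206 313 66 168 [586.77819746 232.54739204  10.        ] bboxmid [585.25770152 229.86523209  10.        ]
```

View pics/w9.png

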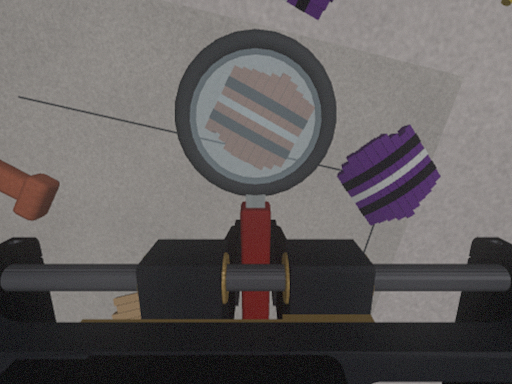

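The lens centre is at (582, 228, 102), and the sherd's middle is at about (583–585, 229–230). Tilt is about 0.06 rad and stable, and nothing is touched. Handing in.

```bash
python3 - <<'E'
from h import *
print(env.job_done()); st()
E
```

```text
the job is handed in; nothing more can be done
None
the job is handed in; nothing more can be done
```

The magnifier is out of its stand and held level over the terracotta striped sherd. I handed the job in at about 17 s; no verdict was reported.

**What I did:** I gripped the handle and drew it out along the 45° slope. The tool cannot tilt, so I pressed the butt on the stand's wooden foot to turn the magnifier level in the grip. Then I carried it to the sherd, not the purple look-alikes.

**Last checks:**

| Check | Measured | Needed |
|---|---|---|
| Lens centre | (582, 228, 102) mm, so 102 mm high | 70–140 mm high |
| Sideways distance to the sherd's middle | 2–7 mm | below 25 mm |
| Lens tilt | about 0.06 rad (one fit gave 0.00) | below 0.2 rad |
| Gripper opening | 16 mm, the handle's width | holding |

- **Loose things:** the network's positions for both sherds, the pot handle and the scale bar, taken just before the last 20 mm of lowering, matched the start within its own error. Nothing lay under the lens but the sherd.
- **Sherd position:** the estimates of the sherd's middle differed by about 5 mm.
- **Early lens fits:** my first lens fits, made while pressing it level, used a bad threshold. I discarded them and redid them.

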